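Clamp a glass test target on an optical stage

ROBOT

A 7-joint arm with a two-finger parallel gripper is mounted at the origin on the work surface. World frame = base frame: x ahead of the robot, y to its left, z up, the work surface at z = 0. Lengths are in mm, angles in rad, forces in N, time in s.
With the tool pointing down it reaches from about 350 to 900 mm from the base axis. Payload 19.9 kg.
Tool frame: the origin (TCP) lies between the finger pads; the fingertips stand 19 mm ahead of it and the grasp point (between the pads) is the TCP; y points along the fingers, x is the direction in which the jaws open and shut, and the axes are right-handed (so a half turn about y gives the same grasp; the last joint's range is limited). The gripper opens to 85 mm and grips with 20 to 120 N. Pads are 22 mm wide; open, the fingers measure 114 mm over their backs; the gripper's body (76 mm by 85 mm) begins 54 mm behind the grasp point. The pads swing forward as they close: fully open they stand 13 mm farther back than shut.
Start: joints at [-1.236, 0.417, -0.01, 1.614, 0.005, 1.111, -0.053], TCP at [229.374, 581.37, 250.26] pointing down, gripper open.
Joint ranges: [-2.81, 2.81], [-0.39, 2.02], [-1.27, 1.25], [0.06, 2.57], [-1.19, 4.33], [0.19, 2], [-2.82, 2.82]. Speed limits (rad/s): [1.89, 1.89, 2.39, 2.39, 3.01, 3.01, 3.01].

INTERFACE

Orientations are given as a unit quaternion [x, y, z, w].
In Python, from bench import ctrl, solver, capture, ticket, readout gives the robot as it stands. Calls block until the motion is done:
- ctrl.move_to(position, orientation): joint-space move of the TCP to a pose.
- ctrl.servo_line(position, rate=150, orientation=None, guard=None): straight line of the TCP; orientation=None keeps the orientation; rate is the mean speed in mm/s. With guard (N) it stops when the force on the tool has changed by that much, and returns True; else False.
- ctrl.move_joints(angles): joint-space move.
- ctrl.grip(opening, squeeze=None): opening from 0.0 (shut) to 1.0 (fully open); squeeze is the grip in N (None keeps the last); returns when the fingers have stopped.
- ctrl.dwell(seconds).
- solver.inverse_kinematics(position, orientation): joint angles nearest the present ones, or None.
- capture(name): name is "scene" or "top"; returns a dict with "color" (420x560x3 uint8, blue, green, red), "fov_y" (degrees; the focal length in pixels is half the picture's height over the tangent of half this angle, whatever the lens; pixels are square), "cx", "cy" (the principal point, pixels), "R" (3x3) and "t" (3): a world point X has camera coordinates R X + t. Camera axes: x right, y down, z forward; pixel columns grow to the right and rows downward; lengths in mm; the calibration is good to about 2 mm. A picture is of the moment at which its call begins. There is no depth.
A pose or a line that the arm cannot do raises ctrl.MotionError and nothing moves.
- ticket.hand_in(): hands the job in, once; it reports no verdict.
Readings, each from a call of its own:
- readout.get_time(): time.
- readout.get_joint_pos(): joint angles.
- readout.get_joint_vel(): joint speeds.
- readout.get_joint_torque(): joint torques, N m.
- readout.get_tool_pos(): TCP position.
- readout.get_orientation(): TCP orientation.
- readout.get_contact_force(): force on the tool from outside, world axes, zero at the start.
- readout.get_moment(): the same for the moment, N m.
- readout.get_finger_gap(): opening from 0.0 (shut) to 1.0 (fully open).
Only numpy, scipy, OpenCV 4.12 (cv2) and the standard library are available. Lean on these libraries where they do the work, as an engineer would, in place of code of your own. Each camera call takes 0.05 s, during which the arm holds its last target. There are 200 camera calls.

TASK

Mount the glass test target on the sample stage: raise the stage's spring clip by its knob, slide the glass in under the raised clip until it lies flat and fully home against the two back pins and the side pin, then push the clip down again until its spring leaf holds the glass with a light pressure of about 5 N. It is glass: push it against the pins only gently (under 12 N), never let the clip bear on it with more than 10 N, and leave the screwdriver, the lens and the dish where they are.

Things in the scene. Friction and masses are not known exactly. Their poses are not given: they have to be found in the camera images.
- stage: Sample stage, fixed on the table: black metal deck 10 mm thick, flat top 80 mm above the table, on a 25 mm post. Origin on the table; +x from the loading end to the clip, +y to the side with the side pin, z up. A tongue at the loading end (x -37 to +5 mm, 36 mm wide, so fingers pass beside the glass) widens to a head 74 mm wide (x +5 to +88 mm). The bare deck's top is clear but for the pins and the clip.
- home (a point): Where the glass's centre is when it is fully home: 84 mm straight above the stage's origin (4 mm above the deck), axes as the stage's. Home, the glass's length lies along the stage's x (either way round), its leading end touches the two back pins and its +y long edge the side pin.
- pins: Three rigid upright steel pins in the deck, 6 mm in diameter, 10 mm high. Origin on the deck's top over the stage's origin, same axes. Two back pins at x +53, y +16 and -16 mm; one side pin at x +34, y +28 mm. So the leading end of the glass stops at x +50 mm and its long edge at y +25 mm.
- clip (a joint): Height of the clip (m): 0 at its lowest stop, 0.024 at the upper stop. The clip's 8 mm stem slides up and down in a snug bushing at x +68, y 0 mm of the stage; it cannot turn, drags with about 10 N either way and stays where it is left. It starts down, at 0 to 0.001: too low for the glass to pass under.
- clip_knob (a point): Centre of the round brass knob on top of the clip's stem, 18 mm in diameter and 18 mm tall, to be pinched from above; free sides all round. It is 33 mm above the deck when the joint is 0 and rises with the clip.
- leaf: Steel spring leaf of the clip, 14.5 mm above the deck at joint 0. Origin at its root, 4 mm before the stem's axis. At its end, at x +26, y 0 mm of the stage, an adjusting screw with a round white tip presses on the glass; the tip reaches 8.5 to 14.5 mm below the leaf, differently each time, but is fast. Unbent at the start; the leaf yields about 1 mm for 4 to 6 N at the tip.
- plate: The glass test target: flat plate 100 x 50 x 8 mm, about 100 g, clear pale glass with a dark border line and a small dark grid in the middle. Origin at its centre; x along its length, y across its width, z through its thickness. It starts lying flat on the rest, its underside 25 mm above the table. Either end may lead.
- rest: Low fixed black rest with two white cross bars (34 mm wide, tops 25 mm above the table, at x +30 and -30 mm) on which the glass lies at the start, overhanging them by about 8 mm at both long sides. Origin on the table under its centre; the foot is 84 x 40 x 6 mm.
- driver: Screwdriver with a yellow handle, 170 mm long, lying on the table; a bystander to be left alone.
- lens: Small lens in a black round mount on a short steel post with a round foot 60 mm in diameter, 88 mm tall in all; a bystander to be left alone. Origin under its foot.
- dish: Clear round dish with its lid on, 62 mm in diameter, 15 mm tall; a bystander to be left alone. Origin under its centre.
There are look-alikes about, which are no part of the job. Of the things that look like the stage, the largest one is meant. There is more than one size of the plate; the one meant has the size given above.

How it is judged (in metres and radians):
On the way, in this order (a step that is already met when the one before it is completed fails the run):
1. the clip is raised by at least 9 mm while the glass is not yet under it (value of joint clip above 0.009 m and horizontal distance between plate and stage above 0.06 m), for 0.2 s.
2. the glass lies flat on the deck, home against the pins (within 1.5 mm, square within 0.03 rad), under the still raised clip (value of joint clip above 0.009 m and x of plate in the frame of stage between -0.0015 and 0.0015 m and y of plate in the frame of stage between -0.0015 and 0.0015 m and angle between the x axis of plate and the x axis of stage, either way round below 0.03 rad and angle between plate's own z axis and vertical below 0.03 rad and height (world z) of plate below 0.086 m), for 0.2 s.
At the end, for the whole second after the job is handed in: The glass lies flat on the deck, at rest, its centre within 1.5 mm of home in the stage's x and in its y (against the back pins and the side pin) and square to it within 0.03 rad, and the clip's foot presses on it with 2 to 8 N, everything let go (contact force between leaf and plate between 2 and 8 N and x of plate in the frame of stage between -0.0015 and 0.0015 m and y of plate in the frame of stage between -0.0015 and 0.0015 m and angle between the x axis of plate and the x axis of stage, either way round below 0.03 rad and angle between plate's own z axis and vertical below 0.03 rad and height (world z) of plate below 0.086 m and linear speed of plate below 0.01 m/s); the robot touches nothing.
It fails at once if the glass is pushed against the locating pins with more than 12 N (contact force between plate and pins above 12 N).
It fails at once if the clip bears on the glass with more than 10 N (contact force between leaf and plate above 10 N).
It fails at once if the screwdriver, the lens or the dish is moved by more than 15 mm (distance of any of driver, lens, dish from where it was at the start of the episode above 0.015 m).
It also fails if it takes over 72 s, if anything falls off the work surface, if the arm or the gripper's body presses on something with over 40 N, if the wrist force passes 120 N, or if a joint passes its speed limit or range.

## Working session

There is one attempt and no reset: what is moved stays moved. The work goes in short steps, each a Python script; the robot and the scene stay as the last script left them, time stands still between calls to the robot, and variables do not carry over. Pictures are saved under pics/ and viewed, about 8 in all and at most 12, crops included, and the job is handed in when it is done.

```bash
ls; mkdir -p pics
python3 - <<'E'
from bench import *
import cv2
for n in("scene","top"):
    c=capture(n); cv2.imwrite(f"pics/{n}0.png",c["color"]); print(n,c["fov_y"],c["cx"],c["cy"],c["R"],c["t"])
print(readout.get_time(),readout.get_orientation(),readout.get_contact_force())
E
```

```text
pics
scene 42.83776146159309 282.88743185616846 205.46461730631898 [[ 0.38933789  0.92102168  0.01162207]
 [ 0.52833514 -0.21296871 -0.8218919 ]
 [-0.75450512  0.32613401 -0.56952491]] [-252.9413888  -190.82671145 1524.53479036]
top 56.99196411735584 279.02712436974355 209.19502352206652 [[ 2.81539574e-02 -9.99603145e-01  9.52532295e-04]
 [-9.95517470e-01 -2.81249309e-02 -9.02992558e-02]
 [ 9.02902099e-02  1.59401886e-03 -9.95914222e-01]] [ 59.14760508 572.75781075 868.53808629]
0.1 [ 0.58483571  0.39749397 -0.39812703 -0.5843463 ] [-0.59350604 -0.26722274 -0.42208257]
```

View pics/scene0.png

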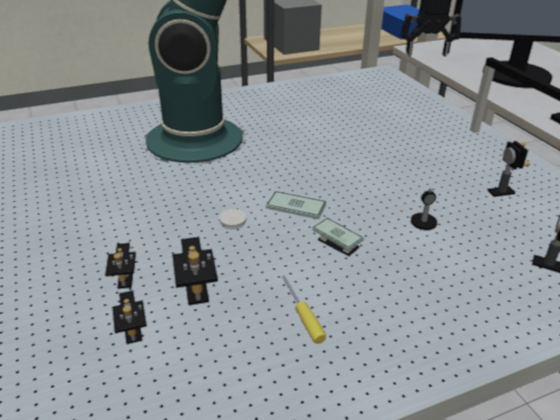

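View pics/top0.png

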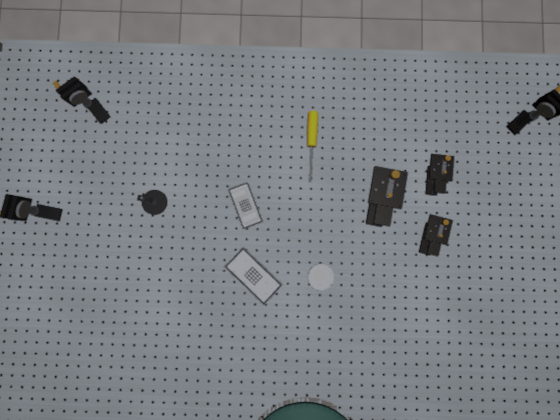

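Candidates. For the stage: large black (387,195), small (440,173) and (436,235) in top. For the glass: (245,205) and (253,276). Next, a close crop.

```bash
cat > h.py <<'E'
import numpy as np, cv2
from scipy.spatial.transform import Rotation as Ro
def cam(c):
    h=c["color"].shape[0]; f=h/2/np.tan(np.radians(c["fov_y"]/2)); return f,c["cx"],c["cy"],np.array(c["R"]),np.array(c["t"])
def ray(c,uv,z):
    f,cx,cy,R,t=cam(c); d=R.T@np.array([(uv[0]-cx)/f,(uv[1]-cy)/f,1]); o=-R.T@t
    return (o+d*(z-o[2])/d[2])
def proj(c,X):
    f,cx,cy,R,t=cam(c); p=R@np.array(X,float)+t; return np.array([f*p[0]/p[2]+cx,f*p[1]/p[2]+cy])
def tri(cs,uvs):
    A=[];b=[]
    for c,uv in zip(cs,uvs):
        f,cx,cy,R,t=cam(c); d=R.T@np.array([(uv[0]-cx)/f,(uv[1]-cy)/f,1]); d/=np.linalg.norm(d); P=np.eye(3)-np.outer(d,d); A.append(P); b.append(P@(-R.T@t))
    return np.linalg.lstsq(np.vstack(A),np.hstack(b),rcond=None)[0]
E
python3 - <<'E'
from h import *
from bench import *
t=capture("top");s=capture("scene")
a=cv2.resize(t["color"][155:235,355:460],None,fx=4,fy=4,interpolation=2)[:300,:400]
a=cv2.resize(t["color"][160:235,360:460],(400,300),interpolation=2)
b=cv2.resize(t["color"][175:310,215:295],(355,600),interpolation=2)
b=cv2.resize(t["color"][178:310,212:300],(400,600),interpolation=2)
d=cv2.resize(s["color"][235:310,155:255],(400,300),interpolation=2)
cv2.imwrite("pics/crop1.png",np.hstack([np.vstack([a,d]),b]))
# plates: light pixels less the table
img=t["color"].astype(int)
g=img.min(2)
for box,z in (((225,180,268,232),33),((222,245,285,307),8)):
    x0,y0,x1,y1=box; sub=t["color"][y0:y1,x0:x1]
    print(sub[0,0], sub[(y1-y0)//2,(x1-x0)//2-10])
print(Ro.from_quat(readout.get_orientation()).as_matrix().round(3))
E
```

```text
[141 135 129] [129 126 125]
[142 137 132] [163 159 156]
[[ 0.367 -0.    -0.93 ]
 [ 0.93  -0.001  0.367]
 [-0.001 -1.    -0.   ]]
```

View pics/crop1.png

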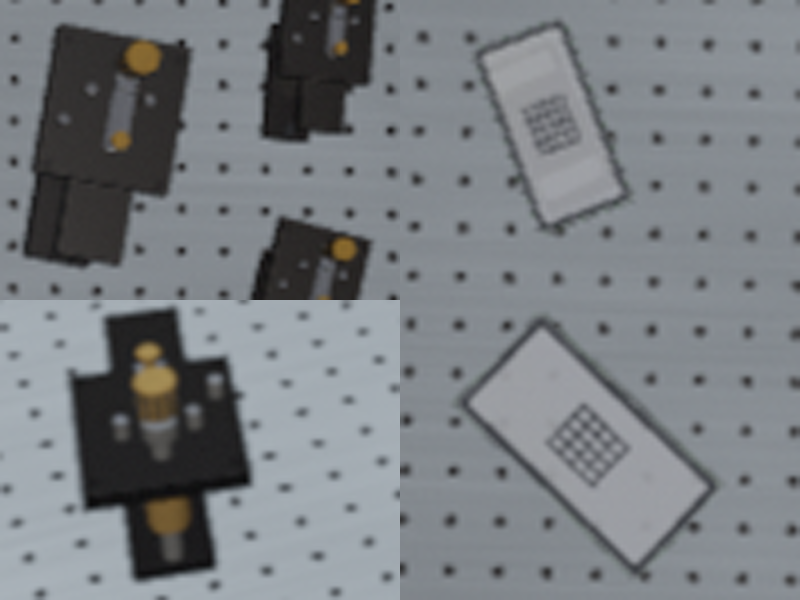

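The pictures show the large stage (top 387,195) with its knob at (396,174), back pins at (383,182) and (397.5,185), and side pin at (376,189.5), so +y is image left. The glass at top (245,205) lies on a rest with white bars, and the one at (253,276) is larger. I'll measure these now.

```bash
cat > see.py <<'E'
from h import *
from bench import *
def blob(c,uv,mask,r=5):
    x,y=int(round(uv[0])),int(round(uv[1])); g=c["color"].astype(float)
    w=mask(g)[y-r:y+r+1,x-r:x+r+1]; w=np.maximum(w-np.percentile(w,60),0)
    Y,X=np.mgrid[y-r:y+r+1,x-r:x+r+1]; return np.array([(w*X).sum()/w.sum(),(w*Y).sum()/w.sum()])
gray=lambda g:g.mean(2)
brass=lambda g:np.maximum(g[...,2]-g[...,0]-20,0)
E
python3 - <<'E'
from see import *
t=capture("top");s=capture("scene")
P={}
for n,ut,us in (("b+",(382.75,182.25),(203,263)),("b-",(397.5,185),(185,266)),("s",(375.75,189.5),(209,255))):
    a=blob(t,ut,gray,2);b=blob(s,us,gray,2); P[n]=(a,b); X=ray(t,a,89);Y=ray(s,b,89); print(n,a.round(1),b.round(1),X.round(1),Y.round(1),tri((t,s),(a,b)).round(1))
print("knob",[ray(t,blob(t,(395.75,174.25),brass,5),122).round(1)])
print("screw",[ray(t,blob(t,(390,195),brass,3),98).round(1)])
# black deck contour
m=(t["color"].max(2)<75).astype(np.uint8); m[:, :350]=0
cs=[c for c in cv2.findContours(m,0,1)[0] if cv2.contourArea(c)>150]
for c in cs: print(cv2.contourArea(c),cv2.minAreaRect(c))
c=max(cs,key=cv2.contourArea); print("poly",cv2.approxPolyDP(c,2,True)[:,0].tolist(),[ray(t,p[0],80)[:2].round(0).tolist() for p in cv2.approxPolyDP(c,2,True)])
# plates in both views: brighter-green glass
for nm,cc,boxes in (("top",t,((225,180,268,232),(222,245,285,307))),("scene",s,((308,215,368,254),(262,188,330,220)))):
    for (x0,y0,x1,y1),z in zip(boxes,(33,8)):
        g=cc["color"][y0:y1,x0:x1].astype(int); 
        k=cv2.resize(g.astype(np.uint8),None,fx=8,fy=8,interpolation=2)
        cv2.imwrite(f"pics/pl_{nm}_{z}.png",k)
im=[cv2.imread(f"pics/pl_{n}_{z}.png") for n in("top","scene") for z in (33,8)]
W=np.zeros((600,800,3),np.uint8)
W[:416,:344]=im[0][:416,:344]; 
W[:312,344:800]=im[2][:312,:456]
b=cv2.resize(im[3],(408,192)); W[330:522,360:768]=b
cv2.imwrite("pics/crop2.png",W)
E
```

```text
b+ [382.4 181.9] [202.9 262.3] [ 630.7 -146.7   89. ] [ 631.1 -147.4   89. ] [ 630.7 -147.1   88.5]
b- [397.  184.5] [184.7 264.7] [ 626.  -178.3   89. ] [ 625.3 -178.8   89. ] [ 625.8 -178.5   89.3]
s [375.6 189.2] [208.2 254.6] [ 614.4 -132.    89. ] [ 614.2 -132.6   89. ] [ 614.3 -132.3   89. ]
knob [array([ 642.9, -164.6,  122. ])]
screw [array([ 602.3, -160.1,   98. ])]
855.5 ((435.44097900390625, 236.25082397460938), (26.511302947998047, 40.82625961303711), 13.240520477294922)
1608.0 ((386.3377380371094, 197.00608825683594), (34.93559646606445, 59.26631164550781), 9.162346839904785)
820.5 ((438.8606872558594, 174.53280639648438), (26.43643569946289, 40.741085052490234), 5.194429397583008)
886.0 ((534.9692993164062, 113.94613647460938), (24.68290901184082, 61.52122116088867), 60.2551155090332)
poly [[375, 166], [366, 223], [389, 225], [392, 208], [401, 207], [406, 172], [399, 171], [400, 176], [395, 179], [390, 174], [392, 169]] [[667.0, -133.0], [541.0, -114.0], [538.0, -164.0], [575.0, -170.0], [578.0, -190.0], [656.0, -201.0], [657.0, -185.0], [646.0, -188.0], [639.0, -177.0], [650.0, -166.0], [661.0, -170.0]]
```

View pics/crop2.png

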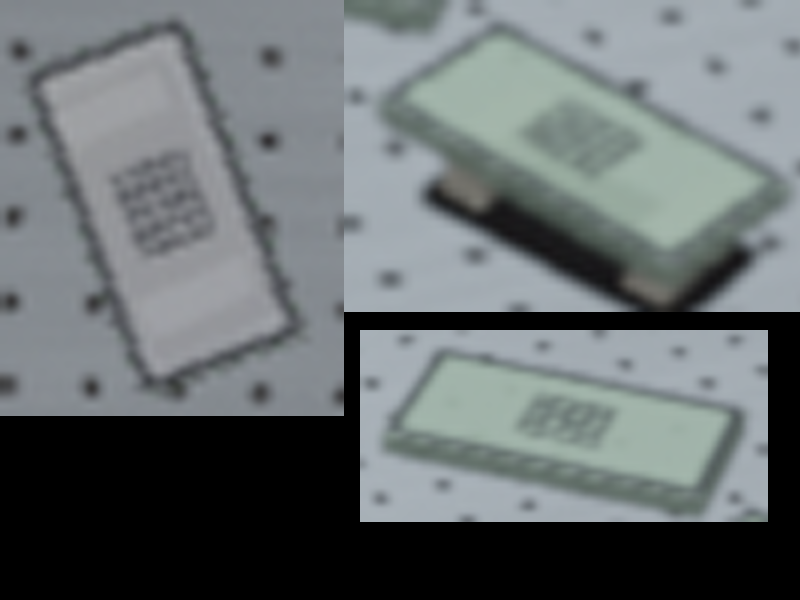

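The glass on the rest has its top-face corners in top crop 2 at about (35,82), (182,25), (298,325) and (150,382). The other plate lies straight on the table. I'll compute sizes and the stage frame.

Run:
```python
from see import *
t=capture("top");s=capture("scene")
ct=np.array([(35,82),(182,25),(298,325),(150,382)])/8+(225-.44,180-.44)
cs=np.array([(382-344,103),(500-344,25),(788-344,190),(668-344,255)])/8+(308-.44,215-.44)
low=np.array([(462,402),(540,320),(715,487),(635,572)])-(400,0); low=low/4.545+(212-.4,178-.4)
for nm,c,q,z in (("top up",t,ct,33),("scene up",s,cs,33),("top low",t,low,8)):
    W=np.array([ray(c,p,z) for p in q]); print(nm,W[:,:2].round(1).tolist(),[round(np.linalg.norm(W[i]-W[(i+1)%4]),1) for i in range(4)],W.mean(0).round(1))
    # dark-grid centroid
for c,box in ((t,(237,196,254,214)),(s,(328,226,348,239))):
    x0,y0,x1,y1=box; g=c["color"][y0:y1,x0:x1].astype(float).mean(2); w=np.maximum(np.percentile(g,75)-g,0)
    Y,X=np.mgrid[y0:y1,x0:x1]; uv=((w*X).sum()/w.sum(),(w*Y).sum()/w.sum()); print("grid",np.round(uv,1),ray(c,uv,33).round(1))
# stage
L=np.array([(53,16),(53,-16),(34,28)],float); W=np.array([(630.8,-147.0),(625.8,-178.5),(614.3,-132.3)])
l=L-L.mean(0);w=W-W.mean(0); th=np.arctan2((l[:,0]*w[:,1]-l[:,1]*w[:,0]).sum(),(l*w).sum())
R=np.array([[np.cos(th),-np.sin(th)],[np.sin(th),np.cos(th)]]); o=W.mean(0)-R@L.mean(0)
print("stage",th,np.degrees(th),o,"res",(L@R.T+o-W).round(2).tolist(),"knob",R@(68,0)+o,"screw",R@(26,0)+o)
```

```text
top up [[611.8, 191.9], [629.6, 150.2], [543.9, 113.9], [526.4, 155.6]] [np.float64(45.4), np.float64(93.0), np.float64(45.2), np.float64(92.8)] [577.9 152.9  33. ]
scene up [[545.2, 111.2], [525.5, 156.0], [618.0, 192.2], [629.7, 150.8]] [np.float64(48.9), np.float64(99.3), np.float64(43.1), np.float64(93.3)] [579.6 152.5  33. ]
top low [[436.1, 196.7], [479.0, 158.3], [396.9, 66.0], [353.2, 105.4]] [np.float64(57.6), np.float64(123.6), np.float64(58.9), np.float64(123.4)] [416.3 131.6   8. ]
grid [245.  204.7] [578.3 153.6  33. ]
grid [336.4 232.7] [580.4 150.   33. ]
stage -0.16209350761250982 -9.287273872668493 [ 576.07213615 -154.27970569] res [[0.16, -0.04], [-0.0, -0.12], [-0.15, 0.17]] knob [ 643.18076402 -165.25386011] screw [ 601.73131739 -158.47570591]
```

The plate on the rest is the 100 x 50 one (45 x 93 between border lines); the other measures about 125 x 60. The pin fit residual is under 0.2 mm. Next I'll raise the clip.

```bash
cat > mv.py <<'E'
from h import *
from bench import *
SO=np.array([576.07,-154.28]); ST=-0.1621
PO=np.array([578.7,152.5]); PT=np.radians(23.0)
def ori(jaw):  # tool down, jaw opening direction at angle jaw
    x=np.array([np.cos(jaw),np.sin(jaw),0]);y=np.array([0,0,-1.]);return Ro.from_matrix(np.c_[x,y,np.cross(x,y)]).as_quat()
def fr(o,th,x,y,z):
    c,s=np.cos(th),np.sin(th); return np.array([o[0]+c*x-s*y,o[1]+s*x+c*y,z])
S=lambda x,y,z:fr(SO,ST,x,y,z)
P=lambda x,y,z:fr(PO,PT,x,y,z)
QS=ori(ST+np.pi/2); QP=ori(PT+np.pi/2)
def st(m=""):
    print(m,"t%.2f"%readout.get_time(),"p",np.round(readout.get_tool_pos(),2),"F",np.round(readout.get_contact_force(),2),"gap %.3f"%readout.get_finger_gap())
def inS(p=None):
    p=np.array(readout.get_tool_pos() if p is None else p); d=p[:2]-SO; c,s=np.cos(ST),np.sin(ST); return np.array([c*d[0]+s*d[1],-s*d[0]+c*d[1],p[2]])
E
python3 - <<'E'
from mv import *
ctrl.grip(0.5,50)
ctrl.move_to(S(68,0,190),QS); st("above")
print("guard",ctrl.servo_line(S(68,0,118),rate=100,guard=8)); st("at")
ctrl.grip(0.0,50); st("grip")
ctrl.servo_line(S(68,0,138),rate=40); st("up")
c=capture("scene"); cv2.imwrite("pics/up.png",cv2.resize(c["color"][200:310,130:270],(700,550),interpolation=2))
E
```

```text
above t3.89 p [ 643.41 -164.42  189.95] F [-0.84 -0.04 -0.13] gap 0.503
guard False
at t4.76 p [ 643.47 -165.5   118.55] F [0.52 0.14 0.4 ] gap 0.504
grip t5.11 p [ 643.39 -165.97  118.75] F [-1.71 -4.72  6.73] gap 0.189
up t5.76 p [ 643.31 -165.89  138.19] F [ 2.88 -5.42 -2.25] gap 0.189
```

View pics/up.png

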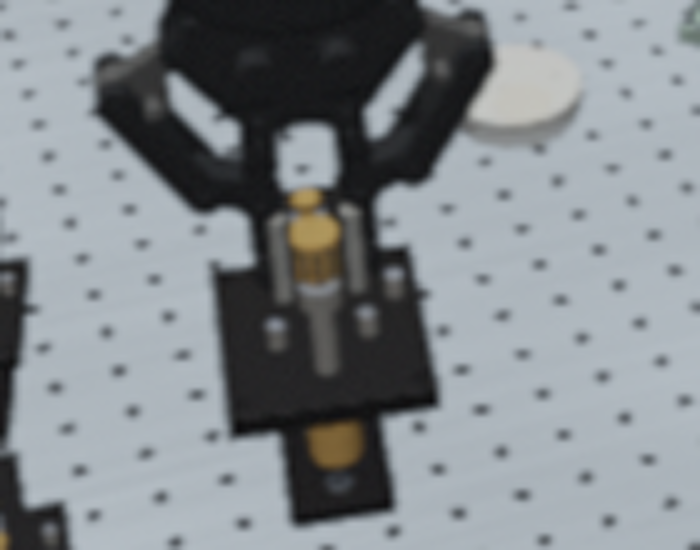

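The clip is up: the stem shows below the knob, and the lift was about 19.5 mm. Now I'll fetch the glass.

Run:
```python
from mv import *
ctrl.grip(0.5); st("open")
ctrl.servo_line(S(68,0,200),rate=150)
ctrl.grip(0.85,35)
ctrl.move_to(P(-25,0,110),QP); st("above")
print(ctrl.servo_line(P(-25,0,32),rate=100,guard=8)); st("at")
ctrl.grip(0.0,35); st("grip")
ctrl.servo_line(P(-25,0,130),rate=120); st("lifted")
c=capture("scene"); cv2.imwrite("pics/lift.png",cv2.resize(c["color"][150:290,230:430],(800,560),interpolation=2))
```

```text
open t6.18 p [ 643.19 -165.    137.98] F [ 0.34  0.12 -0.36] gap 0.499
above t8.41 p [556.57 141.2  110.48] F [-0.67 -1.1  -0.26] gap 0.849
False
at t9.34 p [556.05 142.75  32.49] F [ 0.48 -0.21 -0.27] gap 0.852
grip t9.67 p [556.02 142.92  32.74] F [-2.65  0.75  7.53] gap 0.576
lifted t10.63 p [555.29 142.73 129.34] F [ 0.09 -0.03 -0.8 ] gap 0.574
```

View pics/lift.png

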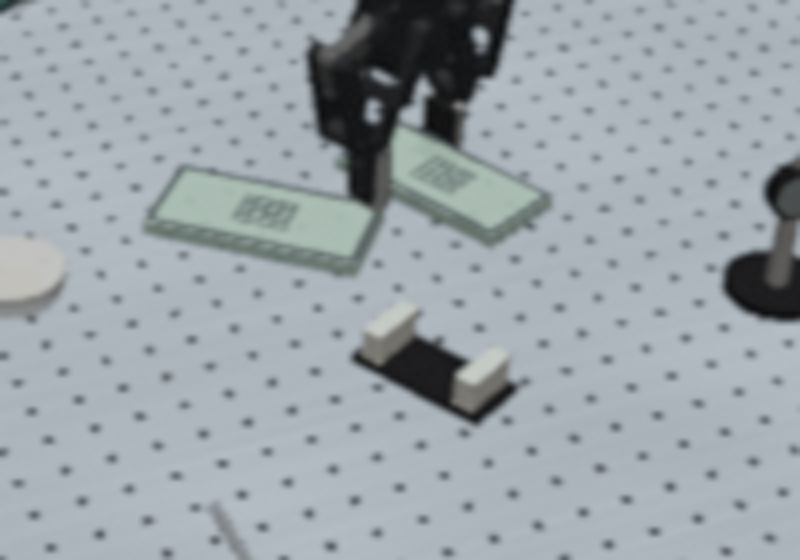

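Run:
```python
from mv import *
ctrl.move_to(S(-60,-3,130),QS)
ctrl.servo_line(S(-60,-3,130),rate=50,orientation=QS); st("pre")
print(ctrl.servo_line(S(-60,-3,91),rate=60,guard=5)); st("low")
print(ctrl.servo_line(S(-33,-3,91),rate=40,guard=4)); st("in"); print(inS())
print(ctrl.servo_line(S(-33,-3,84.5),rate=8,guard=3)); st("down"); print(inS())
c=capture("top"); a=c["color"][150:240,345:425]
d=capture("scene"); b=d["color"][225:315,150:250]
cv2.imwrite("pics/in.png",np.hstack([cv2.resize(a,(400,450),interpolation=2),cv2.resize(b,(400,450),interpolation=2)]))
```

```text
pre t12.06 p [ 516.74 -146.6   129.93] F [ 1.22  0.31 -1.51] gap 0.573
False
low t12.86 p [ 516.49 -147.73   91.17] F [-0.18  0.07 -0.68] gap 0.580
False
in t13.68 p [ 542.78 -151.97   90.91] F [-0.71  0.07 -0.82] gap 0.577
[-33.22401055  -3.09698042  90.91213474]
True
down t14.19 p [ 543.01 -151.91   87.74] F [-0.96  0.82  7.14] gap 0.578
[-33.01042416  -2.99513332  87.74229208]
```

View pics/in.png

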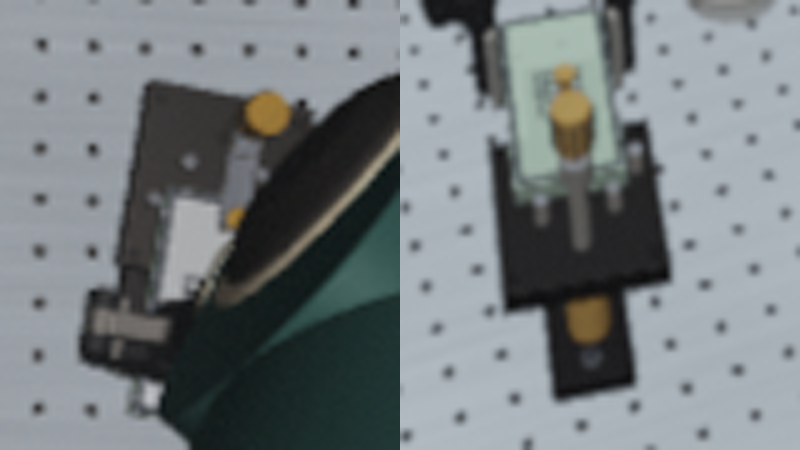

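The glass is flat on the deck under the raised clip, its leading end just short of the back pins. Now I'll push gently to the pins.

Run:
```python
from mv import *
z=readout.get_tool_pos()[2]+0.25
ctrl.servo_line(S(-33,-3,z),rate=5); st("relief")
print(ctrl.servo_line(S(-28,-3,z),rate=8,guard=3.5)); st("x0"); print(inS())
print(ctrl.servo_line(S(-22,-3,z),rate=3,guard=2.2)); st("x"); p=inS();print(p)
ctrl.servo_line(S(p[0]-0.3,p[1],z),rate=5);st("back")
print(ctrl.servo_line(S(p[0]-0.3,p[1]+8,z),rate=3,guard=2.5)); st("y"); print(inS())
```

```text
relief t14.59 p [ 542.99 -151.91   87.87] F [ 0.39  0.52 -1.73] gap 0.578
False
x0 t15.37 p [ 547.96 -152.73   87.97] F [ 0.54 -0.37 -0.43] gap 0.575
[-27.98881776  -3.01157771  87.9710216 ]
True
x t16.62 p [ 551.53 -153.29   87.75] F [-0.21  0.54  5.25] gap 0.573
[-24.37977634  -2.98042012  87.74864229]
back t16.88 p [ 551.16 -153.22   87.87] F [ 0.35 -0.03  0.04] gap 0.573
True
y t17.98 p [ 551.41 -151.28   87.75] F [ 0.68 -1.15  4.38] gap 0.576
[-24.81613027  -1.01932281  87.74944972]
```

Both stops came from the vertical force (grazing the deck), not from the pins. I'll lift a little and repeat.

Run:
```python
from mv import *
z=88.5
ctrl.servo_line(S(-26,-1.5,z),rate=5); st("relief")
print(ctrl.servo_line(S(-21,-1.5,z),rate=3,guard=2.5)); st("x"); p=inS();print(p)
ctrl.servo_line(S(p[0]-0.3,p[1],z),rate=5);st("back")
print(ctrl.servo_line(S(p[0]-0.3,p[1]+6,z),rate=3,guard=2.5)); st("y"); print(inS())
```

```text
relief t18.42 p [ 550.   -151.44   88.36] F [-0.11  0.41 -1.15] gap 0.579
True
x t19.25 p [ 551.6  -151.7    88.04] F [ 0.27 -0.28 -0.55] gap 0.573
[-24.56311813  -1.39963121  88.03893465]
back t19.52 p [ 551.22 -151.59   88.41] F [ 0.48  0.33 -1.81] gap 0.580
True
y t20.18 p [ 551.11 -151.19   88.22] F [ 0.78 -0.81 -0.74] gap 0.580
[-25.13565623  -0.98115897  88.22287967]
```

```bash
cat >> mv.py <<'E'
def favg(n=6):
    r=[]
    for _ in range(n): ctrl.dwell(0.02); r.append(readout.get_contact_force())
    return np.mean(r,0)
def push(x,y,z,dx,dy,n,step,lim):
    "step along (dx,dy) of the stage till the mean reaction passes lim"
    f0=favg(); u=S(dx,dy,0)[:2]-SO
    for i in range(1,n+1):
        hit=ctrl.servo_line(S(x+dx*step*i,y+dy*step*i,z),rate=5,guard=6)
        f=favg(); r=-(f-f0)[:2]@u
        print(i,inS().round(2),"r %.2f"%r,"fz %.2f"%(f-f0)[2],hit)
        if r>lim or hit: return True
E
python3 - <<'E'
from mv import *
p=inS(); ctrl.servo_line(S(-26,-1.5,88.5),rate=5)
push(-26,-1.5,88.5,1,0,10,0.4,3)
st()
E
```

```text
1 [-25.61  -1.5   88.48] r -0.15 fz 0.20 False
2 [-25.21  -1.49  88.49] r 0.02 fz -0.09 False
3 [-24.81  -1.53  88.5 ] r 0.23 fz -0.16 False
4 [-24.41  -1.5   88.48] r 0.23 fz -0.04 False
5 [-24.25  -1.5   88.4 ] r 3.34 fz -0.24 False
 t22.38 p [ 551.9  -151.84   88.4 ] F [-3.83  1.26 -1.09] gap 0.579
```

Run:
```python
from mv import *
ctrl.servo_line(S(-24.6,-1.5,88.5),rate=5)
push(-24.6,-1.5,88.5,0,1,12,0.4,3)
st()
```

```text
1 [-24.54  -1.12  88.53] r 0.06 fz 0.64 False
2 [-24.59  -0.9   88.54] r 2.26 fz 0.33 False
3 [-24.62  -0.68  88.53] r 5.25 fz 0.25 False
 t23.80 p [ 551.66 -150.98   88.53] F [-1.52 -5.21 -1.43] gap 0.576
```

Contact found: back pins at TCP x=-24.3, side pin at y=-1.0. I'll set it down, release, back off, and nudge it home with shut fingers from behind and from the side.

Run:
```python
from mv import *
ctrl.servo_line(S(-24.5,-1.05,88.5),rate=5)
print(ctrl.servo_line(S(-24.5,-1.05,86.5),rate=4,guard=2.5)); st("down")
ctrl.grip(0.85); st("rel")
ctrl.servo_line(S(-24.5,-1,150),rate=100)
ctrl.servo_line(S(-75,-1,150),rate=120); ctrl.grip(0.0,30)
print(ctrl.servo_line(S(-75,-1,96),rate=80,guard=6)); st("behind")
print(ctrl.servo_line(S(-64,-1,96),rate=30,guard=4)); st()
push(-64,-1,96,1,0,14,0.4,2.5)
p=inS(); ctrl.servo_line(S(p[0]-12,-1,96),rate=60); st("off")
c=capture("scene"); b=c["color"][220:310,150:270]
cv2.imwrite("pics/rel.png",cv2.resize(b,(800,600),interpolation=2))
```

```text
True
down t24.43 p [ 551.77 -151.28   87.77] F [-0.66  1.45  6.69] gap 0.578
rel t24.78 p [ 551.17 -151.46   87.23] F [-0.53  0.47  0.62] gap 0.845
False
behind t27.63 p [ 502.02 -143.35   96.21] F [0.67 0.22 0.91] gap 0.005
False
 t28.15 p [ 512.76 -144.98   95.95] F [-0.87  0.81 -0.7 ] gap -0.005
1 [-63.63  -1.01  96.01] r -0.32 fz 0.03 False
2 [-63.21  -1.01  95.99] r -0.20 fz 0.00 False
3 [-62.81  -1.02  95.99] r -0.35 fz 0.05 False
4 [-62.4   -1.02  95.99] r -0.50 fz -0.30 False
5 [-62.    -1.    95.98] r -0.40 fz -0.04 False
6 [-61.6   -0.96  95.99] r 0.16 fz 0.08 False
7 [-61.42  -0.97  95.94] r 2.91 fz 1.57 False
off t31.05 p [ 503.3  -143.29   96.15] F [ 0.17 -0.81 -0.43] gap -0.002
```

View pics/rel.png

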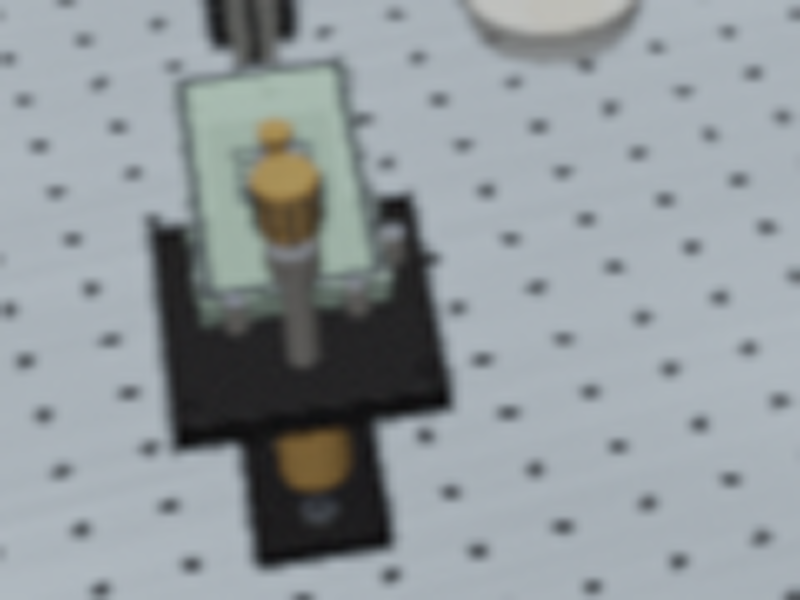

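The leading end now touches both back pins, and the side pin is at (390,240) by the long edge. Next is the side nudge.

Run:
```python
from mv import *
ctrl.servo_line(S(-73,-1,160),rate=150)
ctrl.servo_line(S(12,-58,160),rate=150)
print(ctrl.servo_line(S(12,-58,102.5),rate=100,guard=6)); st("beside")
print(ctrl.servo_line(S(12,-45,102.5),rate=30,guard=4)); st()
push(12,-45,102.5,0,1,26,0.4,2.5)
st("touch")
```

```text
False
beside t33.23 p [ 578.68 -213.67  102.8 ] F [ 0.38 -0.45  0.61] gap 0.002
False
 t33.82 p [ 580.71 -200.53  102.59] F [ 0.62  0.24 -0.16] gap -0.000
1 [ 11.96 -44.7  102.47] r -0.31 fz -0.02 False
2 [ 12.   -44.21 102.5 ] r 0.15 fz 0.39 False
3 [ 12.   -43.8  102.52] r 0.14 fz 0.47 False
4 [ 12.   -43.42 102.52] r 0.38 fz 0.30 False
5 [ 11.98 -43.01 102.49] r 0.18 fz 0.03 False
6 [ 12.01 -42.59 102.49] r 0.22 fz 0.47 False
7 [ 12.  -42.2 102.5] r 0.59 fz 0.25 False
8 [ 11.98 -41.79 102.48] r 0.04 fz 0.61 False
9 [ 11.99 -41.39 102.5 ] r 0.19 fz 0.40 False
10 [ 12.01 -40.98 102.52] r 0.32 fz 0.28 False
11 [ 11.97 -40.59 102.49] r 0.16 fz 0.69 False
12 [ 12.  -40.2 102.5] r 0.23 fz 0.19 False
13 [ 12.   -39.81 102.52] r 0.04 fz 0.28 False
14 [ 12.   -39.4  102.51] r 0.14 fz 0.31 False
15 [ 12.01 -39.02 102.5 ] r -0.02 fz 0.36 False
16 [ 12.   -38.6  102.49] r 0.09 fz 0.45 False
17 [ 11.99 -38.22 102.5 ] r 0.30 fz 0.54 False
18 [ 11.98 -37.82 102.5 ] r -0.17 fz 0.32 False
19 [ 12.02 -37.38 102.51] r 0.18 fz 0.55 False
20 [ 12.   -36.99 102.49] r 0.37 fz 0.40 False
21 [ 11.98 -36.6  102.5 ] r 0.29 fz 0.36 False
22 [ 12.03 -36.18 102.53] r 0.62 fz 0.34 False
23 [ 12.03 -35.8  102.54] r 0.31 fz 0.13 False
24 [ 11.98 -35.36 102.48] r 0.22 fz 0.34 False
25 [ 12.01 -34.99 102.5 ] r 0.11 fz 0.26 False
26 [ 12.01 -34.61 102.51] r 0.30 fz 0.19 False
touch t43.02 p [ 582.34 -190.38  102.51] F [-0.31 -0.   -0.6 ] gap -0.000
```

Run:
```python
from mv import *
push(12,-34.6,102.5,0,1,8,0.4,2.5)
st("touch")
```

```text
1 [ 12.  -34.2 102.5] r 0.26 fz 0.22 False
2 [ 12.   -33.82 102.5 ] r 0.09 fz 0.17 False
3 [ 12.01 -33.39 102.51] r 0.54 fz 0.08 False
4 [ 11.99 -32.98 102.47] r 0.49 fz -0.19 False
5 [ 12.   -32.57 102.5 ] r -0.02 fz -0.16 False
6 [ 11.96 -32.29 102.5 ] r 1.24 fz 0.38 False
7 [ 11.9  -32.06 102.5 ] r 3.84 fz 0.18 False
touch t45.57 p [ 582.64 -187.84  102.5 ] F [-2.03 -3.66 -0.17] gap -0.000
```

The side nudge met firm resistance at 3.8 N (free sliding would be about 0.3 N), so the glass is against the side pin. Next I'll pinch the knob and go down through the free range, learning the drag as I go.

Run:
```python
from mv import *
ctrl.servo_line(S(12,-38,102.5),rate=60)
ctrl.servo_line(S(12,-38,170),rate=200)
ctrl.grip(0.5,50)
ctrl.servo_line(S(68,-0.8,170),rate=200)
print(ctrl.servo_line(S(68,-0.8,138),rate=80,guard=8)); st("at")
ctrl.grip(0.0,50); st("grip"); print(favg().round(2))
x,y,z=inS()
for d,r in ((2,10),(4,10),(6,10),(6.5,5),(7,5),(7.5,5)):
    ctrl.servo_line(S(68,-0.8,138-d),rate=r); st(d); print(favg(4).round(2))
```

```text
False
at t47.83 p [ 642.9  -166.19  137.77] F [-0.64 -0.56  0.01] gap 0.497
grip t48.17 p [ 643.28 -166.03  138.5 ] F [-1.08  1.64  5.33] gap 0.185
[-1.3   1.13  5.88]
2 t48.62 p [ 643.3  -166.02  136.49] F [-0.5   1.59  6.15] gap 0.189
[-0.69  1.53  5.91]
4 t49.04 p [ 643.26 -166.05  134.46] F [-0.94  0.64  6.22] gap 0.187
[-1.45  1.32  5.77]
6 t49.46 p [ 643.29 -166.02  132.49] F [-1.79  1.22  6.37] gap 0.193
[-0.86  1.13  6.13]
6.5 t49.77 p [ 643.29 -166.07  132.07] F [-2.07  0.87  7.78] gap 0.186
[-1.61  0.89  7.03]
7 t50.09 p [ 643.32 -166.05  131.61] F [-1.37  1.47  7.04] gap 0.192
[-1.59  1.82  7.11]
7.5 t50.41 p [ 643.3  -166.07  131.11] F [-1.38  0.09  7.51] gap 0.191
[-1.62  1.43  8.17]
```

Run:
```python
from mv import *
ctrl.servo_line(S(68,-0.8,128),rate=10); ctrl.servo_line(S(68,-0.8,127.6),rate=5)
b=[]
for i in range(1,22):
    zc=127.6-.4*i; ctrl.servo_line(S(68,-0.8,zc),rate=5); f=favg(4)[2]; b.append(f)
    print("%.1f"%zc,"z %.2f"%readout.get_tool_pos()[2],"fz %.2f"%f)
    if i>4 and f>np.median(b[:max(4,i-4)])+2.5: break
st()
```

```text
127.2 z 127.82 fz 8.15
126.8 z 127.40 fz 7.69
126.4 z 127.02 fz 7.85
126.0 z 126.64 fz 7.72
125.6 z 126.21 fz 8.09
125.2 z 125.83 fz 8.18
124.8 z 125.40 fz 8.20
124.4 z 125.01 fz 7.92
124.0 z 124.62 fz 8.18
123.6 z 124.20 fz 7.63
123.2 z 123.84 fz 8.44
122.8 z 123.52 fz 8.74
122.4 z 123.19 fz 10.55
122.0 z 122.89 fz 11.86
 t55.56 p [ 643.4  -166.05  122.89] F [-2.96  2.6  11.64] gap 0.190
```

The free drag residual is 8.0 N, and contact starts near z=123.75. At 122.89 the extra force is 3.9 N. One small step more, then I'll ease the arm and release.

Run:
```python
from mv import *
ctrl.servo_line(S(68,-0.8,121.75),rate=5); print(favg(5).round(2)); st("final")
ctrl.servo_line(S(68,-0.8,122.2),rate=5); print(favg(3).round(2)); st("eased")
ctrl.grip(0.5); st("rel")
ctrl.servo_line(S(68,-0.8,190),rate=120)
ctrl.servo_line(S(-140,60,230),rate=250); st("away")
t=capture("top");s=capture("scene")
cv2.imwrite("pics/end.png",np.hstack([cv2.resize(t["color"][155:235,350:430],(400,400),interpolation=2),cv2.resize(s["color"][220:310,150:230],(400,450),interpolation=2)[:400]]))
```

```text
[-3.58  2.06 12.9 ]
final t55.89 p [ 643.41 -166.06  122.73] F [-3.4   1.86 12.39] gap 0.189
[-1.55  1.93  8.28]
eased t56.19 p [ 643.39 -166.    122.79] F [-1.31  1.53  7.94] gap 0.188
rel t56.57 p [ 642.97 -166.04  122.04] F [ 0.28  0.47 -0.15] gap 0.498
away t58.32 p [448.16 -72.6  229.92] F [ 0.18  0.22 -0.5 ] gap 0.500
```

View pics/end.png

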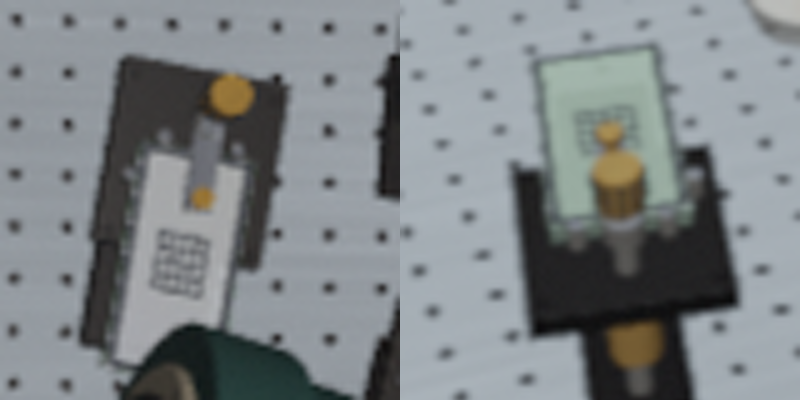

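The glass sits against both back pins, at top crop (167,140) and (237,150), and the side pin at (130,175). The clip is down, its screw over the glass at (203,198). Handing in.

```bash
python3 -c "
from bench import *
print(ticket.hand_in(), readout.get_time())"
```

```text
the job is handed in; nothing more can be done
the job is handed in; nothing more can be done
```

The glass is mounted on the stage and the job is handed in. The clock read 58.3 s at my last check, against the 72 s limit.

**What I did:**
- I raised the clip about 19.5 mm by its knob.
- I carried the 100 x 50 glass in under the clip and located the back and side pins by touch. After setting it down and releasing it, I nudged it from behind (2.9 N) and from the side (3.8 N).
- I pushed the clip down until the force rose about 4.9 N above the sliding drag of about 8 N. That was about 1 mm of leaf bend. I then eased the arm and let go.

**Last checks:**
- **Position:** the final top and scene pictures show the glass against both back pins and the side pin, with the arm clear of everything. I judged this by eye and did not measure the last fraction of a millimetre.
- **Clip force:** the 4.9 N is inferred from wrist-force readings before release. I could not measure it again afterwards.
- **Bystanders:** the arm was not sent near the screwdriver, lens or dish at working height, but I did not measure their positions again.

**What went wrong on the way:**
- The first two slides to the pins stopped on vertical force from grazing the deck. The next two stopped on force noise. I redid the approach with averaged force readings.
- The side nudge took about 9 s longer than planned because the shut fingers are thinner than I assumed.

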